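# Hang the clip caddy inside the packing tote

## Task

Hang the orange clip caddy on the near wall of the white packing tote, with its pocket inside the tote and its bent lip hooked over the wall. The lip must end in the gap of the black edge strip, fully down on the bare white rim and not perched on the strip; the gap's place varies, so look or gently feel along the strip for it. Lower it slowly onto the tote so that it neither knocks nor is forced, do not tip it over, leave the other things alone, and let go of it.

Things in the scene. Friction and masses are not known exactly. Their poses are not given: they have to be found in the camera images.
- tote: White packing tote, fixed: 220 (x) x 300 (y) x 95 tall, walls and floor 5 thick; origin at the centre of its underside, z up. Packed black meal trays fill its far half (x above -5, up to 77 high). On top of its near (-x) long wall stands a rigid black strip, 6 thick, 10 tall (top 105 above the table): two pieces, each 82 long, with a 55 wide gap of bare white rim between them.
- tote_rim (a point): Middle of the top of the tote's near wall (bare rim height, 95 above the table): tote x = -107.5, y = 0. Axes are the tote's: y along the wall, x towards the inside. The middle of the strip's gap lies up to 35 to either side of this point along y and is not measured: see it or feel for it. Touch down at 15 mm/s or less: faster knocks are hard.
- caddy: Loose orange hook-on caddy, about 160 g, standing. Origin: centre of the underside of its pocket (46 x, 80 y, 66 tall), z up. On its -x side a bent lip, 50 wide along y: a neck rises from the pocket, a flat roof reaches out to -x, an outer leaf hangs 26 below the roof's underside. The slot between, open downwards, is 12 wide along x. Overall 62 x 80 x 123 tall.
- caddy_tab (a point): Centre of the grey grip tab that stands on the roof of the lip: 12 thick (along caddy x), 40 long (along y), 40 tall (from 22 below this point to 18 above it). At caddy x = -29, y = 0, z = 105. Pinch it from above across its thickness. Axes are the caddy's.
- caddy_lip (a point): Middle of the underside of the lip's roof, in the middle of the slot: caddy x = -29, y = 0, z = 78 (27 below point caddy_tab). This surface rests on the bare rim when the caddy is home. Axes are the caddy's.
- caddy_pocket (a point): Middle of the caddy's pocket: caddy x = 0, y = 0, z = 35.
- shaker: Bystander, loose: spice shaker jar, 52 dia x 85 tall, red cap; origin at the centre of its underside.
- tape: Bystander, loose: brown tape roll, 96 dia x 45 tall; origin at the centre of its underside.
- spray: Bystander, loose: clear sanitiser bottle, 68 dia x 145 tall, blue cap; origin at the centre of its underside.
- meal: Bystander, loose: packed black meal tray, 140 x 200 x 36; origin at the centre of its underside.
- cup: Bystander, loose: blue cup, 76 dia x 95 tall; origin at the centre of its underside.
- labels: Bystander, loose: white block of label stock, 100 x 70 x 30; origin at the centre of its underside.
Not all that is in view belongs to the job. Leave any yellow look-alike of the caddy alone.

How it is judged:
At the end, for the whole second after the job is handed in: The caddy hangs at rest on the tote's near wall, pocket inside, upright within 0.15 rad, the roof of its lip within 3.5 mm of the bare rim's height (so down in the strip's gap, not on the strip), released (z of caddy_lip in the frame of tote between 0.091 and 0.0985 m and x of caddy_lip in the frame of tote between -0.1145 and -0.1005 m and y of caddy_lip in the frame of tote between -0.045 and 0.045 m and x of caddy_pocket in the frame of tote above -0.1 m and angle between caddy's own z axis and vertical below 0.15 rad and linear speed of caddy below 0.02 m/s and angular speed of caddy below 0.2 rad/s); the robot touches nothing.
It fails at once if the caddy is forced against the tote or its strip with more than 40 N (contact force between caddy and tote above 40 N).
It fails at once if the robot pushes on the tote or its strip with more than 10 N (contact force between any of the fingers, the arm and tote above 10 N).
It fails at once if the caddy is tipped more than 0.7 rad (angle between caddy's own z axis and vertical above 0.7 rad).
It fails at once if a bystander is moved more than 30 mm (distance of any of shaker, tape, spray, meal, cup, labels from where it was at the start of the episode above 0.03 m).
It also fails if it takes over 64 s, if anything falls off the work surface, if the arm or the gripper's body presses on something with over 40 N, if the wrist force passes 120 N, or if a joint passes its speed limit or range.

## Robot

A 6-joint arm with a two-finger parallel gripper is mounted at the origin on the work surface. World frame = base frame: x ahead of the robot, y to its left, z up, the work surface at z = 0. Lengths are in m, angles in rad, forces in N, time in s.
With the tool pointing down it reaches from about 0.3 to 0.825 m from the base axis. Payload 5.4 kg.
Tool frame: the origin (TCP) lies at the very end of the fingers, on their centre line; the grasp point (between the pads) lies 19 mm behind it; z points along the fingers, y is the direction in which the jaws open and shut (so a half turn about z gives the same grasp; the last joint's range is limited). The gripper opens to 92 mm and grips with 3 to 60 N. Pads are 20 mm wide; open, the fingers measure 128 mm over their backs; the gripper's body (75 mm by 189 mm) begins 69 mm behind the grasp point.
Start: joints at [-1.375, 0.158, 1.597, -0, 1.386, -0.21], TCP at [0.227, -0.528, 0.215] pointing down, gripper open.
Joint ranges: [-2.91, 2.91], [-0.94, 2.29], [0.18, 2.7], [-1.29, 4.43], [0.17, 2.64], [-3, 3]. Speed limits (rad/s): [2.57, 2.57, 3.14, 3.14, 3.14, 3.14].

## Interface

Orientations are given as a rotation vector (axis times angle).
In Python, from station import * gives the robot as it stands. The module is installed in compiled form; this text tells all that it offers.
- The arm moves only by the tool apply_moves, never from a script. Its argument "series" is a list that holds one entry, the list of rows, each a list of 7 numbers: the opening in per cent of the stroke, from 0 (shut) to 100 (fully open), then the shift along the tool's x, y, z normalised to -1 to 1, where 1 is 250 mm, then the turn, a rotation vector about the tool's x, y, z normalised to -1 to 1, where 1 is 360 degrees. A call has 1 to 8 rows; each row is the pose to reach, as a shift and turn from the pose commanded when the call began, along the tool's axes at that moment, turning the shorter way round; what a row does not reach only later rows make up. A row lasts 1/8 s, in which the tool goes at most 62.5 mm and 10.7 degrees, less where a joint would pass 70% of its speed; a pose out of reach is approached as far as the arm can. A call with a number of a shift or a turn outside -1 to 1 is refused whole. A call with a gripper value outside its range is refused whole. The fingers move at their own pace and stop on an object; "grip_force" is the grip in N (left out, the last holds). Time passes only in rows, so rows that repeat a pose let the fingers close. It gives the time, the measured TCP pose, the force and the opening at its end, in the units of the state.
- observe(): the state, without advancing time (a new reading comes with each control period).
- snapshot(name): name is "scene" or "top" or "wrist"; returns the picture (400x640x3 uint8, red, green, blue); there is no depth.
- camera_params(name): a dict with "camera_matrix" (3x3 intrinsics, pixels), "T" (4x4, takes a point from camera to world coordinates); the wrist camera has in their place "hand_eye" (4x4, takes a point from camera to tool coordinates, whose origin is the TCP and whose axes are the flange's). Camera axes: x right, y down, z forward; pixel columns grow to the right and rows downward; lengths in m; the calibration is good to about 2 mm. A picture is of the moment at which its call begins: read the wrist's pose just before it. camera_params takes no time and is no camera call.
- hand_in(): hands the job in, once; it reports no verdict.
The state is a dict: "t": time; "qpos": joint angles; "joint_vel": joint speeds; "tau": joint torques, N m; "tool_pos": TCP position; "tool_rot": TCP orientation; "force": force on the tool from outside, world axes, zero at the start; "torque": the same for the moment, N m; "width": finger opening in m.
Only numpy, scipy, OpenCV 4.12 (cv2) and the standard library are available. Lean on these libraries where they do the work, as an engineer would, in place of code of your own. Each camera call takes 0.05 s, during which the arm holds its last target.

## Working session

There is one attempt and no reset: what is moved stays moved. The work goes in short steps, Python scripts to look and compute and a tool call to move; the robot and the scene stay as the last step left them, time stands still between calls to the robot, and variables do not carry over. Pictures are saved under pics/ and viewed, and the job is handed in when it is done.

Besides the shell and the picture viewer there is one more tool, called by a JSON object that holds its "method" and its "body". apply_moves: Moves the arm, as the interface text tells. Scaled input: -1 to 1 covers 250 mm each way for a shift and 360 degrees each way for a turn. Its arguments: {"type":"object","properties":{"series":{"type":"array","items":{"type":"array","items":{"type":"array","items":{"type":"number"}}}},"grip_force":{"type":"number"}},"required":["series"]}

```bash
mkdir -p pics
python3 - <<'E'
from station import *
import cv2,numpy as np
print(observe())
for n in ["scene","top","wrist"]:
    im=snapshot(n); cv2.imwrite(f"pics/{n}0.png",im[:,:,::-1]); p=camera_params(n); print(n,{k:np.round(v,4).tolist() for k,v in p.items()})
E
```

```text
{'t': 0.0, 'qpos': array([-1.37510165e+00,  1.59035813e-01,  1.59820186e+00, -2.17524773e-05,
        1.38622559e+00, -2.10157272e-01]), 'joint_vel': array([ 0.00065472,  0.00016665, -0.00027196,  0.00066775, -0.00097114,
       -0.00075688]), 'tau': array([-2.03348965e-03, -3.85567904e+01, -3.22112525e+01,  7.00659631e-02,
        3.80845426e-02, -1.26632917e-04]), 'tool_pos': array([ 0.22683062, -0.52768836,  0.21364158]), 'tool_rot': array([-3.07529697e+00, -6.32773571e-01,  1.23263604e-05]), 'force': array([-0.48109174, -0.09970156,  0.86370952]), 'torque': array([ 0.023084  ,  0.06621507, -0.01238957]), 'width': 0.09183593795243421}
scene {'camera_matrix': [[360.8808, 0.0, 318.2397], [0.0, 360.8808, 201.7701], [0.0, 0.0, 1.0]], 'T': [[-0.6573, 0.4865, -0.5756, 1.2288], [0.7536, 0.4333, -0.4943, 0.6239], [0.009, -0.7587, -0.6514, 0.8942], [0.0, 0.0, 0.0, 1.0]]}
top {'camera_matrix': [[417.053, 0.0, 322.3878], [0.0, 417.053, 210.6385], [0.0, 0.0, 1.0]], 'T': [[-0.0287, -0.9805, 0.1946, 0.2181], [-0.9991, 0.0341, 0.0242, -0.0037], [-0.0304, -0.1938, -0.9806, 1.571], [0.0, 0.0, 0.0, 1.0]]}
wrist {'camera_matrix': [[335.7339, 0.0, 319.5702], [0.0, 335.7339, 197.3364], [0.0, 0.0, 1.0]], 'hand_eye': [[-0.0002, -0.9695, -0.245, 0.0686], [1.0, -0.0001, -0.0002, -0.0004], [0.0002, -0.245, 0.9695, -0.171], [0.0, 0.0, 0.0, 1.0]]}
```

View pics/top0.png

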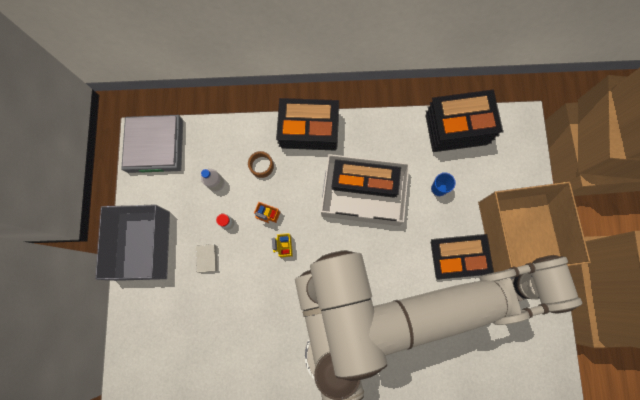

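View pics/scene0.png

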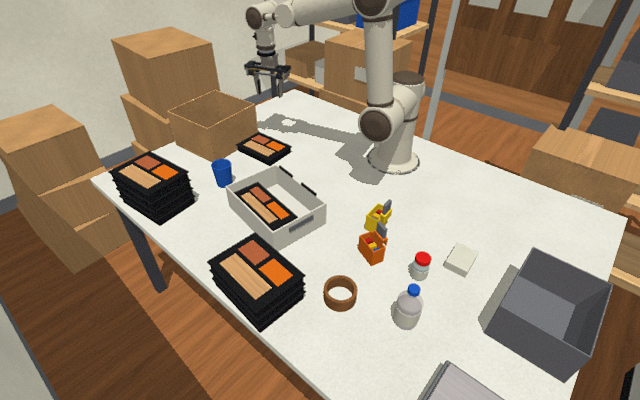

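View pics/wrist0.png

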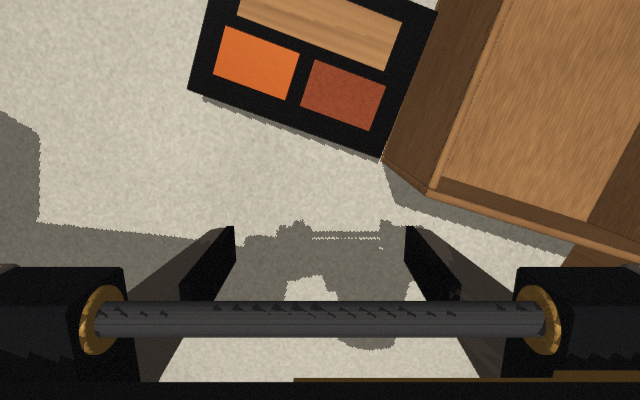

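The top view has two caddy-like things: one orange at about (267,213) and one yellow at about (284,245). The orange one fits the description and the yellow one is the look-alike. I'll confirm with an enlarged crop.

```bash
cat > h.py <<'E'
from station import *
import cv2,numpy as np
from scipy.spatial.transform import Rotation as R
def cam(n,st=None):
    p=camera_params(n);K=p['camera_matrix']
    if n=='wrist':
        T=np.eye(4);T[:3,:3]=R.from_rotvec(st['tool_rot']).as_matrix();T[:3,3]=st['tool_pos'];return K,T@p['hand_eye']
    return K,p['T']
def cast(K,T,uv,z):
    uv=np.atleast_2d(np.array(uv,float));d=np.c_[(uv-K[:2,2])/[K[0,0],K[1,1]],np.ones(len(uv))]@T[:3,:3].T
    s=(z-T[2,3])/d[:,2];return T[:3,3]+d*s[:,None]
def proj(K,T,P):
    P=np.atleast_2d(P);c=(P-T[:3,3])@T[:3,:3];return c[:,:2]/c[:,2:]*[K[0,0],K[1,1]]+K[:2,2]
E
python3 - <<'E'
from h import *
t=cv2.imread("pics/top0.png");s=cv2.imread("pics/scene0.png")
a=cv2.resize(t[190:270,240:310],None,fx=5,fy=5,interpolation=2);b=cv2.resize(s[190:280,345:415],None,fx=5,fy=5,interpolation=2)
h=min(len(a),len(b));cv2.imwrite("pics/crop1.png",np.hstack([a[:h],b[:h]]))
a=cv2.resize(t[145:235,315:415],None,fx=6,fy=6,interpolation=2);cv2.imwrite("pics/crop2.png",a)
K,T=cam("top")
print(cast(K,T,[[267,205]],.1),cast(K,T,[[336,157],[407,165],[322,219],[403,229]],.095))
print(cast(K,T,[[336,213],[358,216],[371,217],[398,220]],.105))
E
```

```text
[[0.53790591 0.23261746 0.1       ]] [[ 0.71156278 -0.02339996  0.095     ]
 [ 0.67079104 -0.28224406  0.095     ]
 [ 0.48053695  0.03504163  0.095     ]
 [ 0.43460239 -0.25202651  0.095     ]]
[[ 0.49883319 -0.01592099  0.105     ]
 [ 0.48523567 -0.09391061  0.105     ]
 [ 0.48003192 -0.1399161   0.105     ]
 [ 0.4659507  -0.23483471  0.105     ]]
```

View pics/crop1.png

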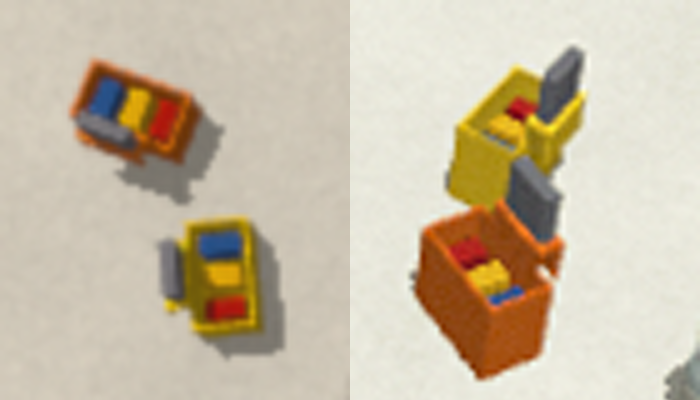

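View pics/crop2.png

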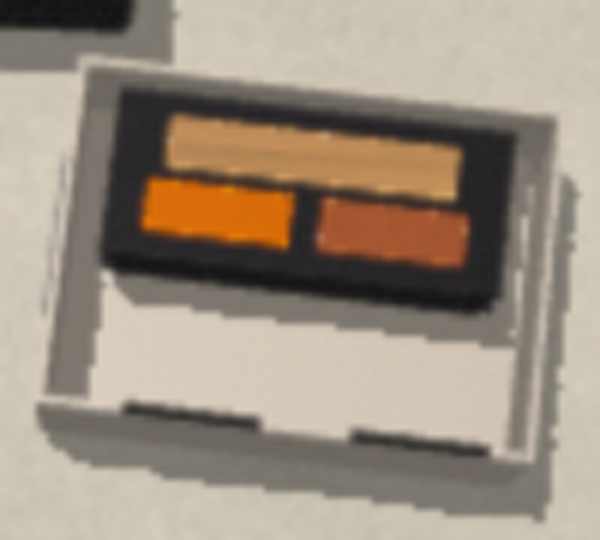

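The crops confirm the orange caddy at top (267,213), upright with its tab side towards the robot. The tote shows its strip in two pieces, with the gap between about (358,216) and (374,217). Next I'll bring the wrist camera over the tote gap.

```bash
cat >> h.py <<'E'
def down(yaw):
    c,s=np.cos(np.radians(yaw)),np.sin(np.radians(yaw)); return np.array([[c,s,0],[s,-c,0],[0,0,-1.]])
def plan(pos,yaw,st=None):
    st=st or observe();R0=R.from_rotvec(st['tool_rot']).as_matrix()
    sh=R0.T@(np.array(pos)-st['tool_pos'])/.25; tu=R.from_matrix(R0.T@down(yaw)).as_rotvec()/(2*np.pi)
    print('t',round(st['t'],2),'pos',st['tool_pos'].round(4),'yaw',np.degrees(np.arctan2(R0[1,0],R0[0,0])).round(2),'shift',sh.round(4),'turn',tu.round(4))
E
python3 -c "
from h import *
plan([.475,-.18,.36],81)"
```

```text
t 0.15 pos [ 0.2269 -0.5278  0.2139] yaw 23.25 shift [ 1.4613 -0.8874 -0.5829] turn [-2.000e-04 -1.000e-04 -1.604e-01]
```

{"method": "apply_moves", "body": {"series": [[[100, 0, 0, -0.25, 0, 0, 0], [100, 0.1, -0.05, -0.5, 0, 0, -0.02], [100, 0.35, -0.2, -0.58, 0, 0, -0.045], [100, 0.55, -0.35, -0.58, 0, 0, -0.07], [100, 0.75, -0.45, -0.58, 0, 0, -0.095], [100, 0.95, -0.57, -0.58, 0, 0, -0.12], [100, 1.0, -0.6, -0.58, 0, 0, -0.13]]]}}

```text
t: 1.02
tool_pos: [0.3989, -0.2889, 0.3597]
tool_rot: [-2.567, -1.812, -0.001]
force: [-1.5, -0.7, -0.7]
width: 0.0916
```

```bash
python3 -c "
from h import *
plan([.475,-.18,.36],81)"
```

```text
t 1.02 pos [ 0.3989 -0.2889  0.3597] yaw 70.43 shift [ 0.5125  0.1408 -0.001 ] turn [ 0.0001 -0.0001 -0.0294]
```

{"method": "apply_moves", "body": {"series": [[[100, 0.25, 0.07, 0, 0, 0, -0.015], [100, 0.45, 0.12, 0, 0, 0, -0.029], [100, 0.51, 0.14, 0, 0, 0, -0.029], [100, 0.51, 0.14, 0, 0, 0, -0.029]]]}}

```text
t: 1.52
tool_pos: [0.4739, -0.1837, 0.3593]
tool_rot: [-2.397, -2.03, 0.001]
force: [0.1, -1.2, 0.6]
width: 0.0917
```

Run:
```python
from h import *
st=observe();im=snapshot("wrist")[:,:,::-1];cv2.imwrite("pics/w1.png",im)
import pickle;pickle.dump(st,open("pics/w1.pkl","wb"))
plan([.52,.10,.36],75)
```

```text
t 1.57 pos [ 0.4735 -0.1845  0.3593] yaw 80.45 shift [ 1.1532 -0.0054 -0.0033] turn [-0.0001  0.0001  0.0151]
```

View pics/w1.png

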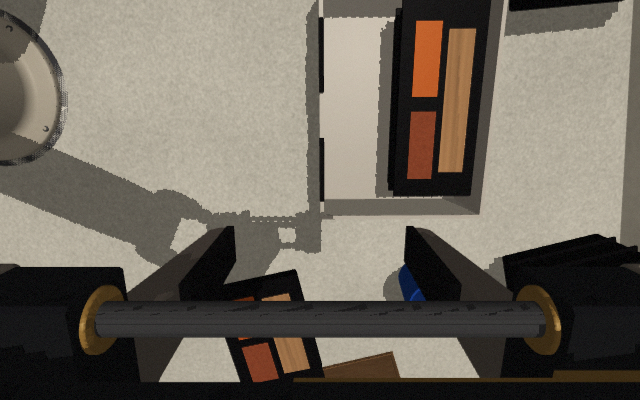

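The strip's two pieces appear at cols about 319–323. The gap runs from row ~93 to row ~138, and the tote is squarely visible. I'll measure these.

Run:
```python
from h import *
import pickle
st=pickle.load(open("pics/w1.pkl","rb"));im=cv2.imread("pics/w1.png");K,T=cam("wrist",st)
m=(im.max(2)<50).astype(np.uint8);m[:, :312]=0;m[:,335:]=0;m[210:]=0
n,l,s,c=cv2.connectedComponentsWithStats(m)
ends=[]
for i in range(1,n):
    if s[i,4]>60:
        x,y,w,h,a=s[i];print(s[i],c[i]);r=lambda row:np.mean(np.where(l[row]==i)[0])
        e=[[c[i][0],y],[c[i][0],y+h]]
        P=cast(K,T,e,.105);print(P.round(4),np.linalg.norm(P[0]-P[1]))
        for z in(.1,.105):print(z,cast(K,T,[c[i]],z))
cv2.imwrite("pics/c3.png",cv2.resize(im[0:230,290:500],None,fx=3,fy=2.6,interpolation=0))
```

```text
[319  17   5  76 323] [320.6873065   55.74922601]
[[ 0.5037 -0.0108  0.105 ]
 [ 0.49   -0.0933  0.105 ]] 0.08360804485369941
0.1 [[ 0.49698815 -0.05106446  0.1       ]]
0.105 [[ 0.49685064 -0.05181445  0.105     ]]
[319 138   5  63 260] [321.42307692 168.15384615]
[[ 0.482  -0.1466  0.105 ]
 [ 0.4687 -0.227   0.105 ]] 0.08150444011646985
0.1 [[ 0.47571485 -0.18491542  0.1       ]]
0.105 [[ 0.47582453 -0.18411007  0.105     ]]
```

View pics/c3.png

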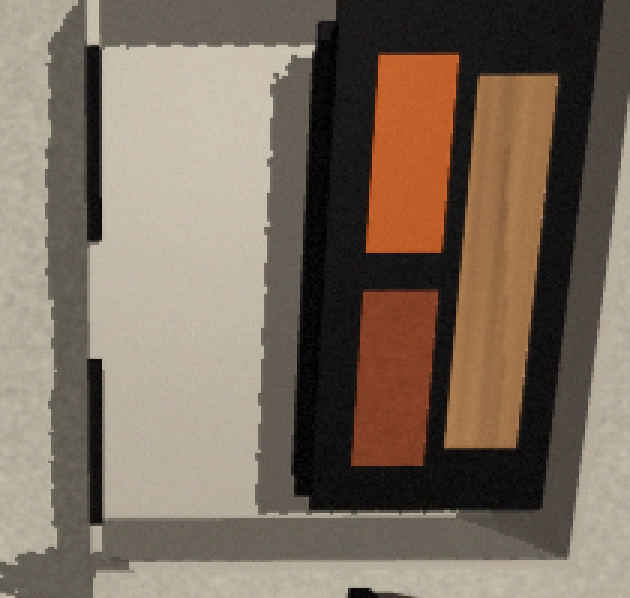

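{"method": "apply_moves", "body": {"series": [[[100, 0.2, 0, 0, 0, 0, 0.005], [100, 0.45, 0, 0, 0, 0, 0.01], [100, 0.7, 0, 0, 0, 0, 0.015], [100, 0.9, 0, 0, 0, 0, 0.015], [100, 1.0, 0, 0, 0, 0, 0.015], [100, 1.0, 0, 0, 0, 0, 0.015], [100, 1.0, 0, 0, 0, 0, 0.015]]]}}

```text
t: 2.45
tool_pos: [0.5152, 0.0609, 0.3595]
tool_rot: [2.493, 1.911, -0.001]
force: [1.4, 1.0, -0.3]
width: 0.0921
```

Run:
```python
from h import *
st=observe();im=snapshot("wrist")[:,:,::-1];cv2.imwrite("pics/w2.png",im)
import pickle;pickle.dump(st,open("pics/w2.pkl","wb"))
```

```text
(no output)
```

View pics/w2.png

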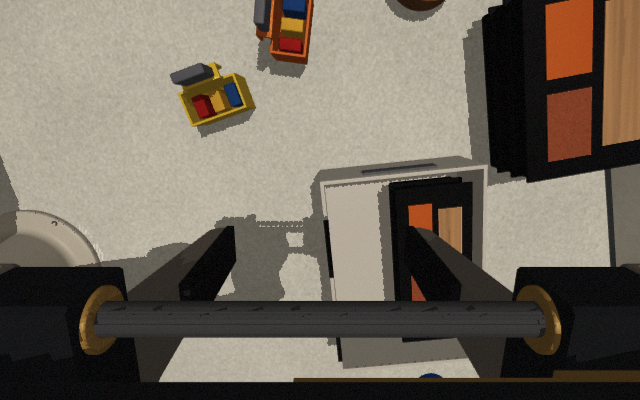

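The orange caddy is at about (285,25), cut off by the frame edge, and the yellow one is at (215,95). I'll move further along +y.

{"method": "apply_moves", "body": {"series": [[[100, 0.2, -0.05, 0, 0, 0, 0], [100, 0.35, -0.1, 0, 0, 0, 0], [100, 0.4, -0.1, 0, 0, 0, 0], [100, 0.4, -0.1, 0, 0, 0, 0], [100, 0.4, -0.1, 0, 0, 0, 0]]]}}

```text
t: 3.12
tool_pos: [0.517, 0.1642, 0.3596]
tool_rot: [2.492, 1.912, -0.001]
force: [-1.1, -0.1, 0.0]
width: 0.092
```

Run:
```python
from h import *
st=observe();im=snapshot("wrist")[:,:,::-1];cv2.imwrite("pics/w3.png",im)
import pickle;pickle.dump(st,open("pics/w3.pkl","wb"))
print(st['tool_pos'],st['joint_vel'].round(4))
cv2.imwrite("pics/w3c.png",cv2.resize(im[0:200,150:390],None,fx=3.3,fy=3,interpolation=0))
```

```text
[0.51702256 0.16422147 0.35955995] [ 0.0016 -0.0032  0.0019  0.0039 -0.0003  0.0033]
```

View pics/w3.png

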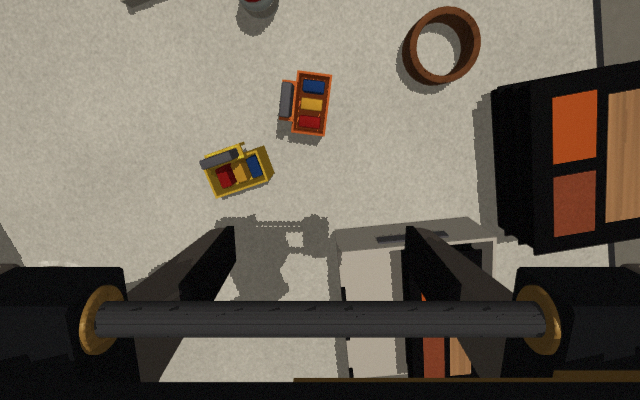

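View pics/w3c.png

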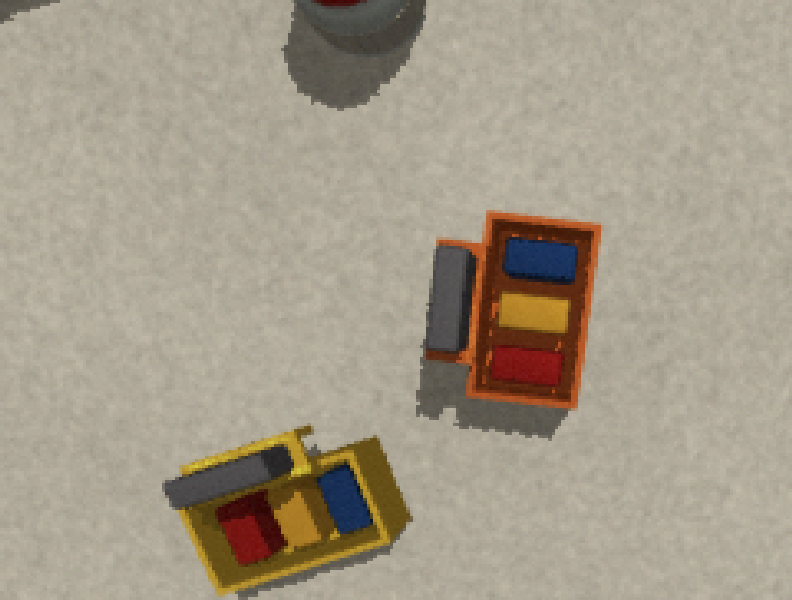

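The orange caddy's pocket rim spans full-image pixels of about (298,71)–(332,75)–(325,136)–(292,132). Its grey tab is at about (286,99). Casting these now.

Run:
```python
from h import *
import pickle
st=pickle.load(open("pics/w3.pkl","rb"));K,T=cam("wrist",st);im=cv2.imread("pics/w3.png")
f=lambda a:np.array(a)/[3.3,3]+[150,0]
P=cast(K,T,f([[488,212],[600,225],[577,408],[468,397]]),.066);print(P.round(4))
print('sides',[np.linalg.norm(P[i]-P[(i+1)%4]).round(4) for i in range(4)],'c',P.mean(0))
v=(P[0]+P[1]-P[2]-P[3]);print('ydir yaw',np.degrees(np.arctan2(v[1],v[0])))
Q=cast(K,T,f([[436,247],[466,247],[460,351],[427,348]]),.123);print(Q.round(4),[np.linalg.norm(Q[i]-Q[(i+1)%4]).round(4) for i in range(4)],Q.mean(0))
ph=np.radians(np.degrees(np.arctan2(v[1],v[0]))-90);print('tab pred',P.mean(0)[:2]-.029*np.array([np.cos(ph),np.sin(ph)]))
# mask-based grey tab
hsv=cv2.cvtColor(im,cv2.COLOR_BGR2HSV)
g=((hsv[...,1]<45)&(hsv[...,2]>70)&(hsv[...,2]<135)).astype(np.uint8);m=np.zeros_like(g);m[78:122,277:297]=g[78:122,277:297]
n,l,s,c=cv2.connectedComponentsWithStats(m);i=1+s[1:,4].argmax();print(s[i],c[i],cast(K,T,[c[i]+.5],.123))
r=cv2.minAreaRect(np.argwhere(l==i)[:,::-1].astype(np.float32));b=cast(K,T,cv2.boxPoints(r),.123);print(r,b.round(4))
o=((hsv[...,0]<14)&(hsv[...,1]>130)).astype(np.uint8);mm=np.zeros_like(o);mm[65:142,275:340]=o[65:142,275:340]
# yellow body, spray & shaker clearance
print('yellow',cast(K,T,f([[290,430],[410,520],[240,490]]),.09))
print('shaker',cast(K,T,[[258,3]],.085))
```

```text
[[0.521  0.2891 0.066 ]
 [0.5624 0.2724 0.066 ]
 [0.5335 0.1988 0.066 ]
 [0.4914 0.2152 0.066 ]]
sides [np.float64(0.0446), np.float64(0.0791), np.float64(0.0452), np.float64(0.0796)] c [0.52706753 0.24388809 0.066     ]
ydir yaw 68.34930027242328
[[0.5017 0.2745 0.123 ]
 [0.5118 0.2718 0.123 ]
 [0.4989 0.235  0.123 ]
 [0.4878 0.2392 0.123 ]] [np.float64(0.0105), np.float64(0.039), np.float64(0.0118), np.float64(0.0379)] [0.50003904 0.25509723 0.123     ]
tab pred [0.50011347 0.25458756]
[277  82  14  36 330] [284.4030303   98.84242424] [[0.49943571 0.25558321 0.123     ]]
((284.3340759277344, 99.74454498291016), (10.507015228271484, 35.8824462890625), 7.594643592834473) [[0.4845 0.2391 0.123 ]
 [0.5013 0.2758 0.123 ]
 [0.5125 0.2712 0.123 ]
 [0.4959 0.2343 0.123 ]]
yellow [[0.42192602 0.22071587 0.09      ]
 [0.45608536 0.17061463 0.09      ]
 [0.3943234  0.20103871 0.09      ]]
shaker [[0.49648013 0.37217978 0.085     ]]
```

The two estimates agree: tab at (0.500, 0.255) and tool yaw 68.3°. The measured sizes match the given ones (80×45 pocket, 39×11 tab). Approaching now.

```bash
python3 -c "
from h import *
plan([.5,.2548,.16],68.35)
plan([.5,.2548,.09],68.35)"
```

```text
t 3.17 pos [0.517  0.1643 0.3596] yaw 74.98 shift [ 0.3322 -0.1595  0.7982] turn [0.     0.0001 0.0184]
t 3.17 pos [0.517  0.1643 0.3596] yaw 74.98 shift [ 0.3323 -0.1595  1.0782] turn [0.     0.0001 0.0184]
```

{"method": "apply_moves", "body": {"series": [[[55, 0.2, -0.1, 0.05, 0, 0, 0.01], [55, 0.33, -0.16, 0.25, 0, 0, 0.018], [55, 0.332, -0.16, 0.5, 0, 0, 0.0184], [55, 0.332, -0.16, 0.7, 0, 0, 0.0184], [55, 0.332, -0.16, 0.8, 0, 0, 0.0184], [55, 0.332, -0.16, 0.8, 0, 0, 0.0184], [55, 0.332, -0.16, 0.8, 0, 0, 0.0184]]]}}

```text
t: 4.05
tool_pos: [0.5006, 0.256, 0.1613]
tool_rot: [2.597, 1.766, 0.004]
force: [0.4, 0.1, 0.6]
width: 0.0506
```

Run:
```python
from h import *
st=observe()
plan([.5,.2548,.09],68.35)
im=snapshot("wrist")[:,:,::-1];cv2.imwrite("pics/w4.png",im)
K,T=cam("wrist",st);print(proj(K,T,[.5,.2548,.123]),st['width'])
```

```text
t 4.05 pos [0.5006 0.256  0.1613] yaw 68.42 shift [-0.0058 -0.0012  0.2852] turn [ 0.0003 -0.0002  0.0002]
[[319.68398148 223.11134597]] 0.05057885904302772
```

View pics/w4.png

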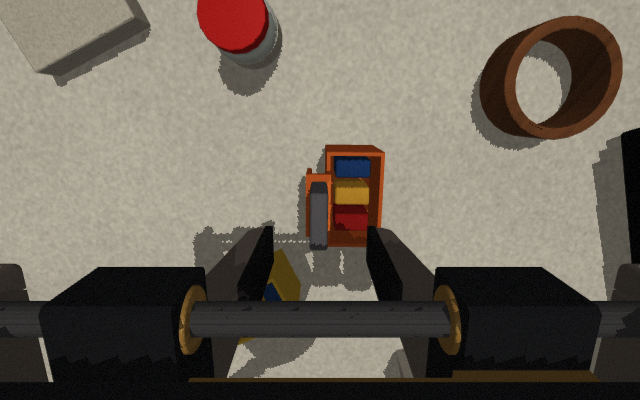

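Run:
```python
from h import *
st=observe();K,T=cam("wrist",st);ph=np.radians(68.35);y=np.array([np.cos(ph),np.sin(ph),0]);c=np.array([.5,.2548,.123])
print(proj(K,T,[c+.02*y,c-.02*y,c+.02*y-[0,0,.04]]))
im=cv2.imread("pics/w4.png");cv2.imwrite("pics/w4c.png",cv2.resize(im[135:260,280:400],None,fx=5,fy=4.7,interpolation=0))
```

```text
[[319.35050577 193.72429828]
 [319.28725081 251.64600139]
 [319.23036394 181.46147403]]
```

View pics/w4c.png

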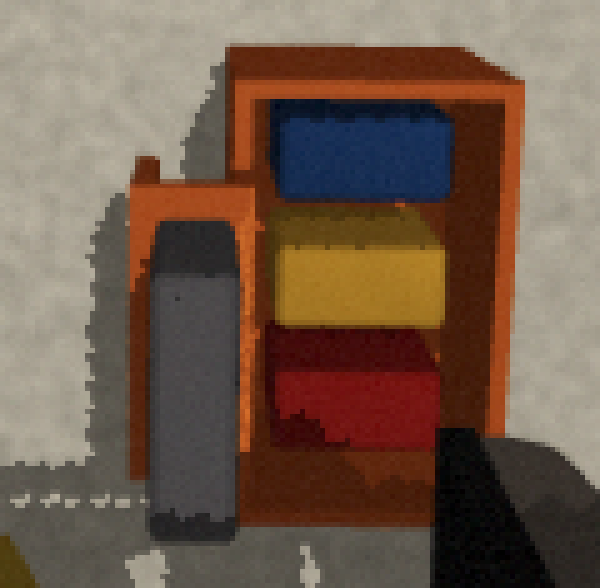

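The tab edges match the prediction within about 1 px (rows 193–250, col 319). Descending and gripping.

{"method": "apply_moves", "body": {"series": [[[55, -0.005, -0.002, 0.12, 0, 0, 0], [55, -0.005, -0.002, 0.22, 0, 0, 0], [55, -0.005, -0.002, 0.285, 0, 0, 0], [55, -0.005, -0.002, 0.285, 0, 0, 0], [30, -0.005, -0.002, 0.285, 0, 0, 0], [8, -0.005, -0.002, 0.285, 0, 0, 0], [4, -0.005, -0.002, 0.285, 0, 0, 0], [4, -0.005, -0.002, 0.285, 0, 0, 0]]], "grip_force": 25}}

```text
t: 5.1
tool_pos: [0.4987, 0.2553, 0.0887]
tool_rot: [2.597, 1.767, 0.001]
force: [0.4, -0.3, -0.3]
width: 0.0128
```

{"method": "apply_moves", "body": {"series": [[[0, 0, 0, 0, 0, 0, 0], [0, 0, 0, 0, 0, 0, 0], [0, 0, 0, 0, 0, 0, 0]]]}}

```text
t: 5.48
tool_pos: [0.4989, 0.2553, 0.0887]
tool_rot: [2.597, 1.767, 0.001]
force: [0.7, -0.7, 2.4]
width: 0.0118
```

Gripped at 11.8 mm wide. Lifting.

{"method": "apply_moves", "body": {"series": [[[0, 0, 0, -0.05, 0, 0, 0], [0, 0, 0, -0.15, 0, 0, 0], [0, 0, 0, -0.3, 0, 0, 0], [0, 0, 0, -0.5, 0, 0, 0], [0, 0, 0, -0.7, 0, 0, 0], [0, 0, 0, -0.84, 0, 0, 0], [0, 0, 0, -0.88, 0, 0, 0], [0, 0, 0, -0.88, 0, 0, 0]]]}}

```text
t: 6.48
tool_pos: [0.4982, 0.2552, 0.3078]
tool_rot: [-2.597, -1.767, 0.001]
force: [0.4, -0.6, -2.2]
width: 0.0115
```

```bash
python3 -c "
from h import *
plan([.478,-.19,.31],81);print(observe()['force'],observe()['width'])"
```

```text
t 6.47 pos [0.4982 0.2552 0.3078] yaw 68.47 shift [-1.6864  0.5785 -0.0087] turn [-0.0001  0.     -0.0348]
[ 0.38549992 -0.6032906  -2.19347957] 0.011466743609614503
```

{"method": "apply_moves", "body": {"series": [[[0, -0.06, 0.02, 0, 0, 0, -0.004], [0, -0.2, 0.07, 0, 0, 0, -0.008], [0, -0.36, 0.12, 0, 0, 0, -0.012], [0, -0.52, 0.18, 0, 0, 0, -0.016], [0, -0.68, 0.23, 0, 0, 0, -0.02], [0, -0.84, 0.29, 0, 0, 0, -0.025], [0, -0.95, 0.33, 0, 0, 0, -0.03], [0, -1.0, 0.34, 0, 0, 0, -0.0348]]]}}

```text
t: 7.48
tool_pos: [0.4845, -0.0098, 0.3055]
tool_rot: [-2.387, -2.036, 0.005]
force: [-0.2, 0.7, -1.3]
width: 0.0118
```

```bash
python3 -c "
from h import *
plan([.478,-.19,.31],81)"
```

```text
t 7.47 pos [ 0.4845 -0.0098  0.3055] yaw 80.94 shift [-0.716   0.0878 -0.0187] turn [-0.0008 -0.0001 -0.0002]
```

{"method": "apply_moves", "body": {"series": [[[0, -0.15, 0.02, 0, 0, 0, 0], [0, -0.35, 0.05, 0, 0, 0, 0], [0, -0.53, 0.08, 0, 0, 0, 0], [0, -0.68, 0.09, 0, 0, 0, 0], [0, -0.716, 0.09, 0, 0, 0, 0], [0, -0.716, 0.09, 0, 0, 0, 0], [0, -0.716, 0.09, 0, 0, 0, 0], [0, -0.716, 0.09, 0, 0, 0, 0]]]}}

```text
t: 8.48
tool_pos: [0.4802, -0.1877, 0.3083]
tool_rot: [-2.387, -2.042, -0.0]
force: [-0.2, -0.3, -0.9]
width: 0.012
```

Run:
```python
from h import *
import pickle
st=observe();im=snapshot("wrist")[:,:,::-1];cv2.imwrite("pics/w5.png",im);pickle.dump(st,open("pics/w5.pkl","wb"))
plan([.486,-.12,.31],81);print(st['joint_vel'].round(4))
```

```text
t 8.53 pos [ 0.4802 -0.1879  0.3084] yaw 81.07 shift [ 0.2718 -0.0191 -0.0064] turn [ 0.     -0.      0.0002]
[-0.0046  0.001  -0.0052 -0.0019 -0.0007 -0.0031]
```

View pics/w5.png

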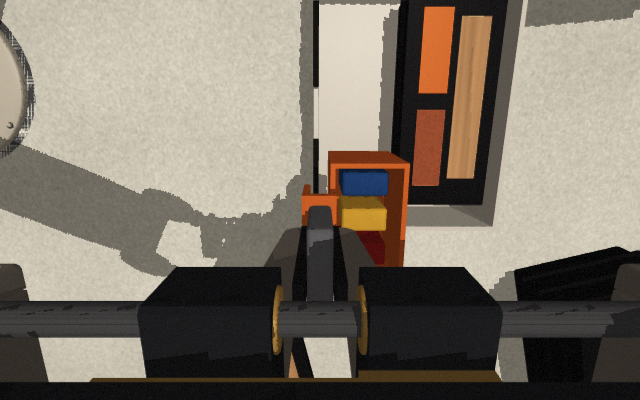

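The gap ends are at row ~87 and row ~138 (cols 313–319), just ahead of the held caddy. Measuring them finely.

Run:
```python
from h import *
import pickle
st=pickle.load(open("pics/w5.pkl","rb"));im=cv2.imread("pics/w5.png");K,T=cam("wrist",st)
print(im[60,308:326].max(1),im[160,308:326].max(1))
print('up end',im[80:95,316].max(1)); print('lo end',im[130:145,316].max(1))
cv2.imwrite("pics/w5c.png",cv2.resize(im[0:230,270:430],None,fx=4,fy=2.6,interpolation=0))
```

```text
[112 113 115 114 113  31  21  20  19  18  62 219 224 225 223 225 223 222] [118 114 118 116 113  41  22  19  23  21  67 203 211 210 209 206 207 210]
up end [ 18  23  23  17  19  17  33  95 144 219 218 219 219 219 221]
lo end [214 216 216 213 217 215 217 205 150  20  21  21  23  24  23]
```

View pics/w5c.png

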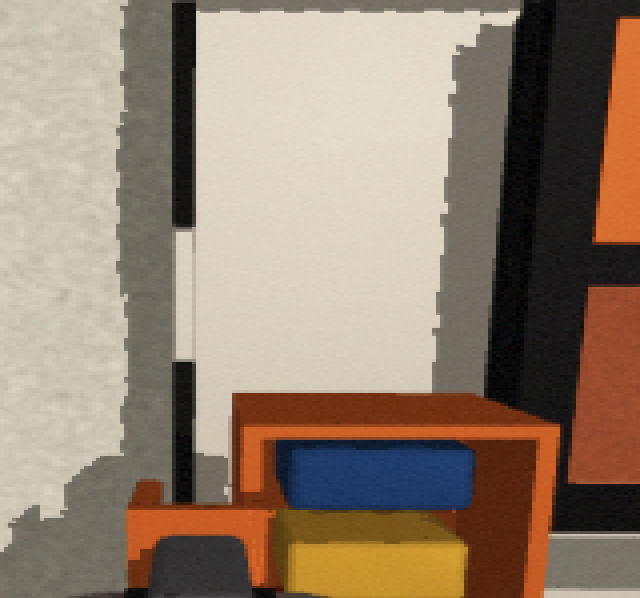

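Run:
```python
from h import *
import pickle
st=pickle.load(open("pics/w5.pkl","rb"));K,T=cam("wrist",st)
E=cast(K,T,[[316.2,87.3],[316.2,138.6]],.105);print(E.round(4),np.linalg.norm(E[0]-E[1]),'mid',E.mean(0).round(4))
A=cast(K,T,[[315.7,60.5],[315.9,160.5]],.105);v=A[0]-A[1];print('strip yaw',np.degrees(np.arctan2(v[1],v[0])),A.round(4))
R0=R.from_rotvec(st['tool_rot']).as_matrix();tcp=st['tool_pos']
# caddy points (caddy frame) -> world assuming caddy y = tool x, caddy x = tool y, lateral centred
def W(p): p=np.array(p,float); return tcp+R0@np.array([p[1],p[0]+.029,.0887-p[2]])
for n,p in dict(pocketfarL=[-.023,.04,.066],pocketfarR=[.023,.04,.066],rooffar=[-.029,.025,.083],roofL=[-.039,.025,.083]).items():print(n,proj(K,T,W(p)).round(1))
im=cv2.imread("pics/w5.png");print(im[155:172,360].tolist());print(im[188:205,318].tolist())
```

```text
[[ 0.4912 -0.0933  0.105 ]
 [ 0.4827 -0.1464  0.105 ]] 0.05381615677550285 mid [ 0.4869 -0.1199  0.105 ]
strip yaw 81.03712508870422 [[ 0.4949 -0.0669  0.105 ]
 [ 0.4785 -0.1703  0.105 ]]
pocketfarL [[330.3 164. ]]
pocketfarR [[409.5 164. ]]
rooffar [[320.  196.1]]
roofL [[301.5 196.1]]
[[20, 49, 116], [21, 48, 115], [20, 48, 117], [24, 50, 116], [18, 50, 115], [21, 51, 118], [21, 49, 116], [23, 54, 123], [31, 72, 155], [45, 101, 208], [43, 100, 206], [38, 95, 203], [41, 96, 198], [39, 71, 143], [48, 30, 18], [47, 29, 15], [47, 24, 14]]
[[45, 50, 54], [46, 48, 54], [45, 51, 52], [42, 49, 53], [44, 49, 59], [46, 61, 89], [15, 46, 110], [22, 53, 122], [40, 94, 203], [37, 94, 200], [38, 93, 200], [40, 93, 201], [38, 93, 199], [36, 92, 200], [40, 96, 201], [34, 90, 199], [38, 90, 194]]
```

The held caddy projects within 1 px of where it appears, so the grasp is as planned. The gap middle is at (0.4868, -0.1199), its width is 54 mm, and the wall yaw is 81.0°. Moving above it.

{"method": "apply_moves", "body": {"series": [[[0, 0.06, -0.005, 0, 0, 0, 0], [0, 0.15, -0.01, 0, 0, 0, 0], [0, 0.23, -0.018, 0, 0, 0, 0], [0, 0.27, -0.021, 0, 0, 0, 0], [0, 0.272, -0.021, 0, 0, 0, 0], [0, 0.272, -0.021, 0, 0, 0, 0], [0, 0.272, -0.021, 0, 0, 0, 0], [0, 0.272, -0.021, 0, 0, 0, 0]]]}}

```text
t: 9.52
tool_pos: [0.4854, -0.1212, 0.3083]
tool_rot: [-2.39, -2.039, 0.0]
force: [0.6, -0.6, -1.5]
width: 0.0114
```

```bash
python3 -c "
from h import *
plan([.4867,-.1199,.16],81);print(observe()['force'],observe()['width'])"
```

```text
t 9.53 pos [ 0.4854 -0.1212  0.3083] yaw 80.95 shift [0.0061 0.0043 0.5932] turn [-0.      0.     -0.0001]
[ 0.6077517  -0.5934899  -1.51520667] 0.011437830739019019
```

{"method": "apply_moves", "body": {"series": [[[0, 0.006, 0.004, 0.05, 0, 0, 0], [0, 0.006, 0.004, 0.15, 0, 0, 0], [0, 0.006, 0.004, 0.27, 0, 0, 0], [0, 0.006, 0.004, 0.38, 0, 0, 0], [0, 0.006, 0.004, 0.48, 0, 0, 0], [0, 0.006, 0.004, 0.56, 0, 0, 0], [0, 0.006, 0.004, 0.59, 0, 0, 0], [0, 0.006, 0.004, 0.59, 0, 0, 0]]]}}

```text
t: 10.52
tool_pos: [0.4864, -0.1193, 0.1603]
tool_rot: [-2.388, -2.039, 0.001]
force: [0.1, -1.2, -1.0]
width: 0.0119
```

Run:
```python
from h import *
import pickle
st=observe();im=snapshot("wrist")[:,:,::-1];cv2.imwrite("pics/w6.png",im);pickle.dump(st,open("pics/w6.pkl","wb"))
plan([.4867,-.1199,.125],81);print(st['force'])
cv2.imwrite("pics/w6c.png",cv2.resize(im[100:300,230:440],None,fx=3.5,fy=2.9,interpolation=0))
```

```text
t 10.57 pos [ 0.4869 -0.1196  0.1612] yaw 80.99 shift [-0.0013 -0.0006  0.1447] turn [ 0.0001  0.     -0.    ]
[ 0.0624484  -1.1973384  -0.96399547]
```

View pics/w6c.png

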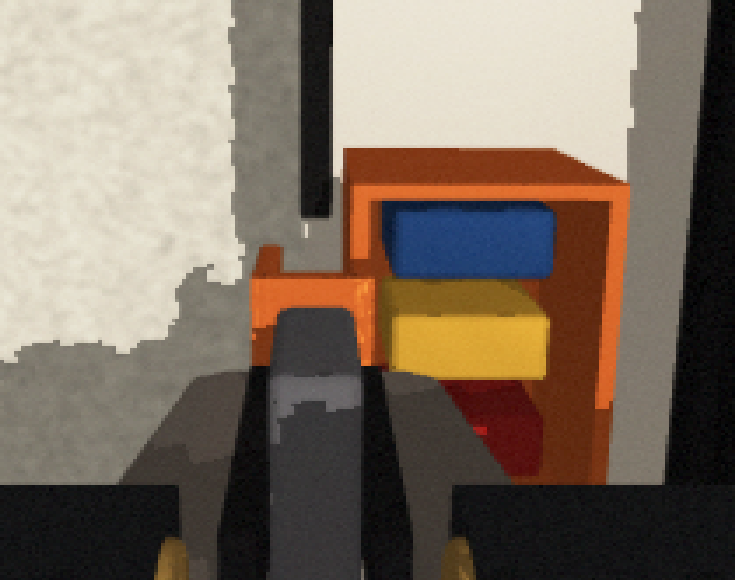

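The upper strip end shows at about (320,174), just ahead of the lip. I'll check it against the expected +27.5 mm.

Run:
```python
from h import *
import pickle
st=pickle.load(open("pics/w6.pkl","rb"));im=cv2.imread("pics/w6.png");K,T=cam("wrist",st)
print(im[168:182,320].max(1),im[150,310:330].max(1))
g=im[174:176].copy()
R0=R.from_rotvec(st['tool_rot']).as_matrix()
for r in (173.5,174.3,175):print(r,((cast(K,T,[[320.3,r]],.105)-st['tool_pos'])@R0).round(4))
print(((cast(K,T,[[320.3,150]],.105)-st['tool_pos'])@R0).round(4))
```

```text
[ 30  16  20  17   9  12  35 104 129 131 128 130 130 129] [128 127 123 122 121  95  31  23  20  23  23  21  23  25  65 226 230 228
 223 220]
173.5 [[0.0286 0.0003 0.0554]]
174.3 [[0.028  0.0003 0.0554]]
175 [[0.0275 0.0003 0.0554]]
[[0.0446 0.0003 0.0554]]
```

The strip end lies 27.5 mm ahead with a 0.3 mm lateral offset, which is centred. I'll descend to just above the strip, then slowly.

{"method": "apply_moves", "body": {"series": [[[0, -0.001, 0, 0.03, 0, 0, 0], [0, -0.001, 0, 0.065, 0, 0, 0], [0, -0.001, 0, 0.1, 0, 0, 0], [0, -0.001, 0, 0.125, 0, 0, 0], [0, -0.001, 0, 0.14, 0, 0, 0], [0, -0.001, 0, 0.145, 0, 0, 0], [0, -0.001, 0, 0.145, 0, 0, 0]]]}}

```text
t: 11.45
tool_pos: [0.4867, -0.1198, 0.1247]
tool_rot: [2.389, 2.04, 0.0]
force: [-0.1, -0.4, -2.4]
width: 0.0122
```

```bash
python3 -c "
from h import *
plan([.4867,-.1199,.1057],81);print(observe()['force'])"
```

```text
t 11.45 pos [ 0.4867 -0.1198  0.1247] yaw 81.0 shift [-0.0006 -0.0001  0.076 ] turn [ 0.  0. -0.]
[-0.1409425  -0.4267609  -2.38489367]
```

{"method": "apply_moves", "body": {"series": [[[0, 0, 0, 0.005, 0, 0, 0], [0, 0, 0, 0.01, 0, 0, 0], [0, 0, 0, 0.015, 0, 0, 0], [0, 0, 0, 0.02, 0, 0, 0], [0, 0, 0, 0.025, 0, 0, 0], [0, 0, 0, 0.03, 0, 0, 0], [0, 0, 0, 0.035, 0, 0, 0], [0, 0, 0, 0.04, 0, 0, 0]]]}}

```text
t: 12.45
tool_pos: [0.4867, -0.1197, 0.1145]
tool_rot: [-2.389, -2.04, -0.0]
force: [0.2, 0.4, -1.9]
width: 0.0123
```

{"method": "apply_moves", "body": {"series": [[[0, 0, 0, 0.005, 0, 0, 0], [0, 0, 0, 0.01, 0, 0, 0], [0, 0, 0, 0.014, 0, 0, 0], [0, 0, 0, 0.014, 0, 0, 0]]]}}

```text
t: 12.95
tool_pos: [0.4866, -0.1197, 0.111]
tool_rot: [-2.389, -2.04, 0.0]
force: [1.1, 1.2, -2.0]
width: 0.0118
```

The lip is at about 100 mm, below the strip top, with no contact force, so it is in the gap. Continuing slowly.

{"method": "apply_moves", "body": {"series": [[[0, 0, 0, 0.004, 0, 0, 0], [0, 0, 0, 0.008, 0, 0, 0], [0, 0, 0, 0.012, 0, 0, 0], [0, 0, 0, 0.015, 0, 0, 0], [0, 0, 0, 0.017, 0, 0, 0], [0, 0, 0, 0.017, 0, 0, 0]]]}}

```text
t: 13.7
tool_pos: [0.4866, -0.1197, 0.1068]
tool_rot: [-2.389, -2.04, 0.0]
force: [0.4, 0.6, -1.9]
width: 0.0119
```

{"method": "apply_moves", "body": {"series": [[[0, 0, 0, 0.002, 0, 0, 0], [0, 0, 0, 0.004, 0, 0, 0], [0, 0, 0, 0.005, 0, 0, 0], [0, 0, 0, 0.005, 0, 0, 0]]]}}

```text
t: 14.2
tool_pos: [0.4867, -0.1197, 0.1057]
tool_rot: [-2.389, -2.04, 0.0]
force: [0.1, 0.2, -0.5]
width: 0.0119
```

{"method": "apply_moves", "body": {"series": [[[0, 0, 0, 0.001, 0, 0, 0], [0, 0, 0, 0.002, 0, 0, 0], [0, 0, 0, 0.003, 0, 0, 0], [0, 0, 0, 0.003, 0, 0, 0]]]}}

```text
t: 14.7
tool_pos: [0.4867, -0.1197, 0.1057]
tool_rot: [-2.389, -2.04, 0.0]
force: [-2.7, 1.5, 6.5]
width: 0.0116
```

Contact at 6.5 N and exactly at the home height (TCP 0.1057). Releasing gently.

{"method": "apply_moves", "body": {"series": [[[14, 0, 0, 0, 0, 0, 0], [18, 0, 0, 0, 0, 0, 0], [24, 0, 0, 0, 0, 0, 0], [32, 0, 0, 0, 0, 0, 0], [40, 0, 0, 0, 0, 0, 0], [40, 0, 0, 0, 0, 0, 0], [40, 0, 0, 0, 0, 0, 0]]]}}

```text
t: 15.58
tool_pos: [0.4866, -0.1198, 0.1048]
tool_rot: [2.389, 2.04, -0.0]
force: [0.9, -1.1, -0.5]
width: 0.0372
```

Run:
```python
from h import *
st=observe();print(st['width'],st['force'],st['tool_pos'])
im=snapshot("wrist")[:,:,::-1];cv2.imwrite("pics/w7.png",im)
```

```text
0.037174102651921566 [ 0.86927119 -1.07771994 -0.47884206] [ 0.48664692 -0.11975747  0.1048405 ]
```

View pics/w7.png

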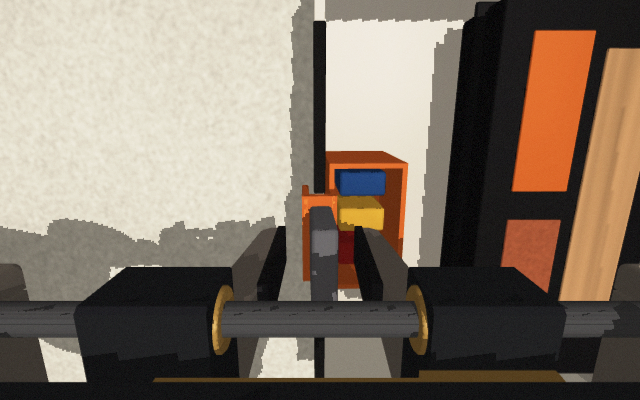

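The fingers are clear on both sides of the tab at (323,240), and the lip (302–338, row 197) sits at the end of the strip. Raising straight up.

{"method": "apply_moves", "body": {"series": [[[40, 0, 0, -0.03, 0, 0, 0], [40, 0, 0, -0.1, 0, 0, 0], [40, 0, 0, -0.2, 0, 0, 0], [40, 0, 0, -0.4, 0, 0, 0], [40, 0, 0, -0.6, 0, 0, 0], [40, -0.1, 0, -0.8, 0, 0, 0], [40, -0.25, 0, -0.85, 0, 0, 0], [40, -0.3, 0, -0.85, 0, 0, 0]]]}}

```text
t: 16.62
tool_pos: [0.4752, -0.1956, 0.3201]
tool_rot: [2.387, 2.035, 0.002]
force: [-0.2, 1.6, -0.2]
width: 0.0367
```

{"method": "apply_moves", "body": {"series": [[[40, 0, 0, 0, 0, 0, 0], [40, 0, 0, 0, 0, 0, 0], [40, 0, 0, 0, 0, 0, 0]]]}}

```text
t: 17.0
tool_pos: [0.4748, -0.1927, 0.3167]
tool_rot: [-2.387, -2.041, 0.0]
force: [-0.5, 0.4, 0.8]
width: 0.0364
```

Run:
```python
from h import *
import pickle
st=observe();im=snapshot("wrist")[:,:,::-1];cv2.imwrite("pics/w8.png",im);pickle.dump(st,open("pics/w8.pkl","wb"))
s=snapshot("scene")[:,:,::-1];cv2.imwrite("pics/s8.png",cv2.resize(s[120:330,180:460],None,fx=2.8,fy=2.8,interpolation=2))
cv2.imwrite("pics/w8c.png",cv2.resize(im[0:220,250:450],None,fx=4,fy=2.7,interpolation=0))
K,T=cam("wrist",st)
ph=np.radians(-9);x=np.array([np.cos(ph),np.sin(ph),0]);y=np.array([-x[1],x[0],0]);c=np.array([.4868,-.1199,0])
for n,p in dict(tabtop=c+[0,0,.140],rL=c+29*.001*x-.023*x+.04*y+[0,0,.083],rR=c+.052*x+.04*y+[0,0,.083],bL=c+.006*x-.04*y+[0,0,.083],bR=c+.052*x-.04*y+[0,0,.083],roof0=c+.025*y+[0,0,.1],roof1=c-.025*y+[0,0,.1]).items():print(n,proj(K,T,p).round(1))
```

```text
tabtop [[320.5 107.7]]
rL [[325.8  72. ]]
rR [[366.2  72. ]]
bL [[325.4 143. ]]
bR [[363.9 143.1]]
roof0 [[320.5  84.7]]
roof1 [[320.4 131. ]]
```

View pics/w8c.png

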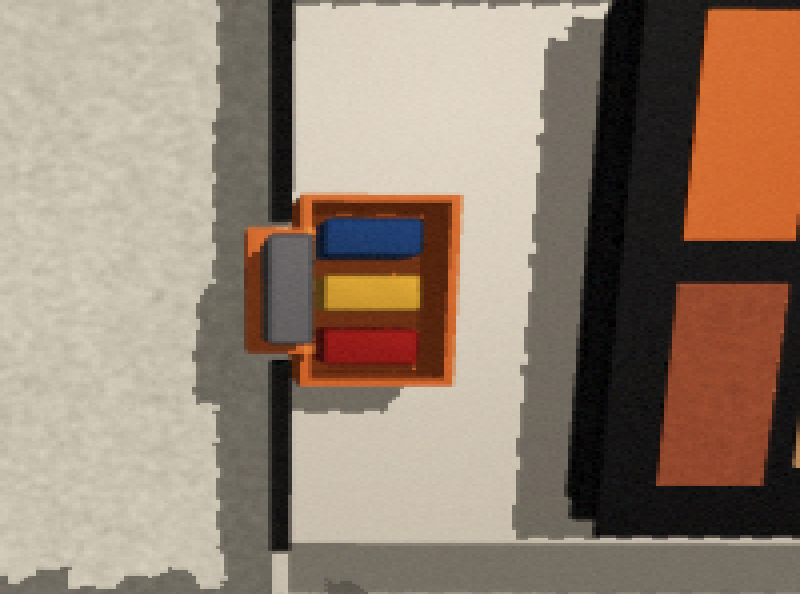

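View pics/s8.png

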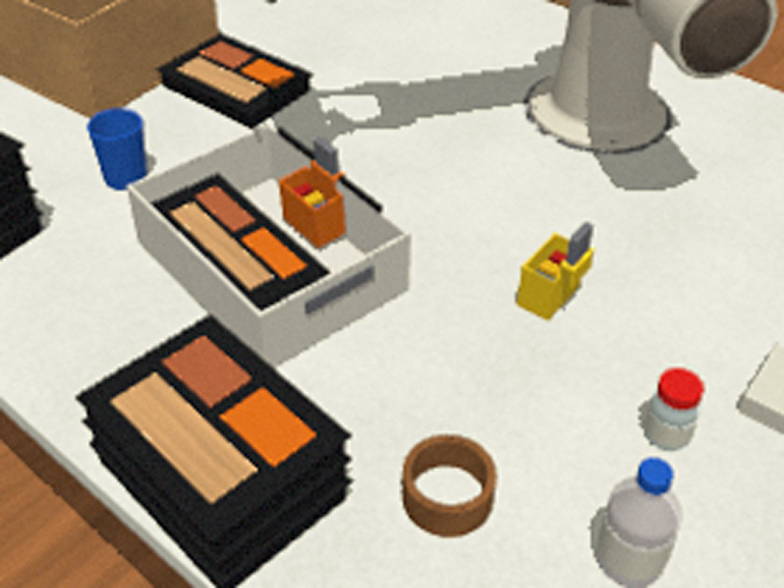

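The lip roof spans rows 84–130 (predicted 85–131), between the two strip ends. The tab is only about 2 px off upright, the pocket is inside the tote, and the bystanders and the yellow look-alike appear where they were. Handing in.

Run:
```python
from h import *
a=cv2.imread("pics/w8.png").astype(int);b=snapshot("wrist")[:,:,::-1].astype(int)
print('motion diff',np.abs(a-b)[60:150,305:370].mean(),observe()['t'])
print(hand_in())
```

```text
motion diff 4.682507122507123 17.15
the job is handed in; nothing more can be done
None
```

I hung the orange caddy on the tote's near wall, lip down in the strip's gap, let go of it and handed in at about 17 s. No verdict was reported.

- **Finding things:** The wrist camera put the caddy's tab at (0.500, 0.255) and the gap's middle at (0.487, -0.120). The gap measured 54 mm against the 55 mm given.
- **Placing:** I lowered it at about 10 mm/s or less. It met the rim at about 6.5 N, with the tool at 105.7 mm, the height worked out for the lip resting on bare rim. I then opened the fingers and raised the arm clear.
- **Last checks:**
  - The lip's roof lies between the two strip ends, within about 1 px of prediction.
  - The pocket is inside the tote, and the caddy leans inward by roughly 0.05 rad (limit 0.15).
  - By eye, the bystanders and the yellow look-alike had not moved.
- **Not settled:** A quick comparison of two wrist pictures before hand-in gave a mean difference of 4.7 grey levels around the caddy. I put this down to image noise and the arm still settling, but I didn't separate it from movement of the caddy itself.

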